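# Present the satin end of a blank to the marking press

## Task

A roll of tape has been left on the metal blank: take it off and set it down flat on the bench. Then find the blank's satin end by the small notch in its corner, take the blank by the other, plain end, and hold the satin end in the marking press for me: satin face up, level, lying straight along the press, with the middle of the satin end under the punch, between punch and anvil and touching neither. Finish while still holding it there, and do not knock the press or the other things on the bench.

Things in the scene. Friction and masses are not known exactly. Their poses are not given: they have to be found in the camera images.
- plate: Loose aluminium blank, 150 x 50 x 6 mm, 0.12 kg, lying face up on the block and sticking out beyond it all round. Origin: centre of its underside; x along its length to the satin end, z up. The corner at +x, +y has a 16 x 16 mm notch, the others are whole. The slightly duller satin end is the last 40 mm at +x, upper face only; the -x end is plain and free underneath, to grip by the 50 mm width.
- satin (a point): Middle of the satin end, on the blank's upper face: 55 mm from the blank's centre along its +x, 6 mm above its underside.
- block: Fixed plywood riser under the blank, 80 x 36 mm, 30 mm high, long side along its x, about along the blank's length (either way round). Origin at the centre of its underside, on the bench.
- tape_roll: Small loose roll of masking tape, a rigid ring of 60 mm outer and 38 mm inner diameter, 30 mm high, about 0.06 kg, lying flat on the middle part of the blank. Origin at the centre of its underside, z up along its axis.
- press: Fixed grey-painted C-frame press. Origin: under the anvil's centre, at bench height; blanks lie along its x. Base 30 mm high, x +-65, y -115 to 55 mm. Steel anvil 40 mm across, top at 55 mm; 16 mm punch above it, tip at 105 mm; beam x +-18, y -108 to 22, 150 to 190 mm high; column 50 x 36 mm at y -90 mm; lever on top out to x +86 mm, 242 mm high. Open to -x (robot), +x and +y.
- gap (a point): Point on the punch's axis, 80 mm above the bench, midway between the anvil's top and the punch's tip. Axes as those of the press.
- tool_tin: Bystander: open tin can of 74 mm diameter and 100 mm height , with brushes and tools up to 160 mm high. Origin at the centre of its underside.
- glue_stick: Bystander: white upright glue stick of 30 mm diameter, 90 mm high. Origin at the centre of its underside.
- screwdriver: Bystander: screwdriver of 170 mm length lying on the bench along its x axis. Origin at its underside.
Things that resemble listed ones, but are neither listed nor needed, are in the scene too. There is more than one size of the plate; the job needs the middle-sized.

How it is judged:
On the way, in this order (a step that is already met when the one before it is completed fails the run):
1. the tape roll lies flat on the bench, let go, off the blank (height (world z) of tape_roll below 0.006 m and angle between tape_roll's own z axis and vertical below 0.15 rad and linear speed of tape_roll below 0.02 m/s and contact force between the fingers and tape_roll below 0.05 N), for 0.2 s.
2. the blank is held clear above its block (height (world z) of plate above 0.045 m and contact force between the fingers and plate above 1 N and contact force between plate and block below 0.05 N), for 0.2 s.
At the end, for the whole second after the job is handed in: Blank held by its plain end (grasp over 60 mm from the satin middle), still, face up, level within 8 deg, along the press within 11 deg, satin middle within 12 mm of the punch axis, between anvil and punch, touching neither; tape roll flat on the bench, let go (all of step 1 and horizontal distance between satin and gap below 0.012 m and z of satin in the frame of gap between -0.018 and 0.024 m and angle between plate's own z axis and vertical below 0.14 rad and angle between the x axis of plate and the x axis of press, either way round below 0.2 rad and contact force between the fingers and plate above 1 N and contact force between plate and press below 0.05 N and distance between the grasp point and satin above 0.06 m and linear speed of plate below 0.03 m/s); the arm keeps its last pose, push and grip.
It fails at once if a bystander is moved more than 30 mm (distance of any of tool_tin, glue_stick, screwdriver from where it was at the start of the episode above 0.03 m).
It fails at once if the press is knocked (over 8 N) (contact force between any of the arm, the fingers, plate and press above 8 N).
It also fails if it takes over 56 s, if anything falls off the work surface, if the arm or the gripper's body presses on something with over 40 N, if the wrist force passes 120 N, or if a joint passes its speed limit or range.

## Robot

A 7-joint arm with a two-finger parallel gripper is mounted at the origin on the work surface. World frame = base frame: x ahead of the robot, y to its left, z up, the work surface at z = 0. Lengths are in m, angles in rad, forces in N, time in s.
With the tool pointing down it reaches from about 0.425 to 0.825 m from the base axis. Payload 3.6 kg.
Tool frame: the origin (TCP) lies at the very end of the fingers, on their centre line; the grasp point (between the pads) lies 19 mm behind it; z points along the fingers, y is the line along which they close (so a half turn about z gives the same grasp; the last joint's range is limited). The gripper opens to 85 mm and grips with 20 to 120 N. Pads are 22 mm wide; open, the fingers measure 114 mm over their backs; the gripper's body (76 mm by 85 mm) begins 54 mm behind the grasp point. The pads swing forward as they close: fully open they stand 13 mm farther back than shut.
Start: joints at [-1.167, 0.615, -0.013, 1.423, 0.008, 1.103, -0.04], TCP at [0.271, 0.591, 0.231] pointing down, gripper open.
Joint ranges: [-3.12, 3.12], [-0.3, 2.06], [-1.34, 1.32], [0.26, 2.42], [-1.36, 4.5], [0.01, 1.98], [-2.84, 2.84]. Speed limits (rad/s): [2.79, 2.79, 3.14, 3.14, 3.14, 3.14, 3.14].

## Interface

Orientations are given as a unit quaternion [w, x, y, z].
In Python, from bench import robot, camera, job, look_for gives the robot as it stands.
- The arm moves only by the shell command python3 -m jog 'ROWS' [FORCE]. ROWS is JSON, a list of rows, each an object of numbers: "x", "y", "z": the shift along the tool's x, y, z in m; "wx", "wy", "wz": the turn, a rotation vector about the tool's x, y, z in rad; "hand": the gripper's target within -1 to 1 (fully open at 1, half-way at 0, shut at -1). A call has 1 to 8 rows; each row shifts and turns the commanded pose from where the row before left it, along the tool's axes as they then stand; what a row does not reach is not made up. A row lasts 1/12 s, in which the tool goes at most 41.7 mm and 7.16 degrees, less where a joint would pass 70% of its speed; a pose out of reach is approached as far as the arm can. A call with a gripper value outside its range is refused whole. The fingers move at their own pace and stop on an object; FORCE is the grip in N (left out, the last holds). Time passes only in rows, so rows that do not move let the fingers close. It gives the time, the measured TCP pose, the force, the opening and the grip force at its end, in the units of the state.
- robot.state(): the state, without advancing time (a new reading comes with each control period).
- camera(name): name is "scene" or "side" or "wrist"; returns a dict with "color" (480x640x3 uint8, red, green, blue), "camera_matrix" (3x3 intrinsics, pixels), "R" (3x3) and "t" (3): a world point X has camera coordinates R X + t; the wrist camera has in their place "tool_from_camera" (4x4, takes a point from camera to tool coordinates, whose origin is the TCP and whose axes are the flange's). Camera axes: x right, y down, z forward; pixel columns grow to the right and rows downward; lengths in m; the calibration is good to about 2 mm. A picture is of the moment at which its call begins: read the wrist's pose just before it. There is no depth.
- job.sign_off(): hands the job in; it is judged then, once.
Trained networks look in the newest picture that a camera, given by its name, has taken for a name from the list of things; names that differ only in an ending like _2 or _b are one class to them, and where a whole thing is asked for, a point or a joint stands for the part that bears it (a point fixed in the world has none). Each returns a list of dicts, best first, with "score" (0 to 1); they miss things now and then, are a little off and sometimes report something else, mostly with a low value. They report only what shows in the picture. A call takes as long as a camera call. They do not tell look-alikes from the thing itself.
- look_for(camera, thing): "rect" ([centre column, centre row, width, height] in pixels, round what is visible of it).
The state is a dict: "clock": time; "joint_pos": joint angles; "qvel": joint speeds; "effort": joint torques, N m; "position": TCP position; "tcp_rot": TCP orientation; "force": force on the tool from outside, world axes, zero at the start; "torque": the same for the moment, N m; "opening": opening from 0.0 (shut) to 1.0 (fully open); "grasp_force": force on a finger pad.
Only numpy, scipy, OpenCV 4.12 (cv2) and the standard library are available. Lean on these libraries where they do the work, as an engineer would, in place of code of your own. Each camera call takes 0.05 s, during which the arm holds its last target. There are 200 camera calls.

## Working session

There is one attempt and no reset: what is moved stays moved. The work goes in short steps, Python scripts to look and compute and a shell command to move; the robot and the scene stay as the last step left them, time stands still between calls to the robot, and variables do not carry over. Pictures are saved under pics/ and viewed, at most 10 in all, crops included, and the job is handed in when it is done.

```bash
mkdir -p pics; ls; cat > h.py <<'E'
import numpy as np, cv2
from bench import robot, camera, job, look_for
from scipy.spatial.transform import Rotation as Ro
def cam(n):
    s=robot.state(); c=camera(n)
    if n=='wrist':
        q=s['tcp_rot']; T=np.eye(4); T[:3,:3]=Ro.from_quat([q[1],q[2],q[3],q[0]]).as_matrix(); T[:3,3]=s['position']
        W=T@np.array(c['tool_from_camera']); c['R']=W[:3,:3].T; c['t']=-W[:3,:3].T@W[:3,3]
    c['R']=np.array(c['R']);c['t']=np.array(c['t']);c['K']=np.array(c['camera_matrix'])
    return c
def save(c,f): cv2.imwrite(f,c['color'][:,:,::-1])
def ray(c,uv,z):
    d=c['R'].T@np.linalg.solve(c['K'],[uv[0],uv[1],1.]); o=-c['R'].T@c['t']
    return o+d*(z-o[2])/d[2]
def proj(c,X):
    p=(c['R']@np.atleast_2d(X).T).T+c['t']; p=p@c['K'].T; return p[:,:2]/p[:,2:]
E
python3 - <<'E'
from h import *
import pickle
for n in ('scene','side'):
    c=cam(n); save(c,f'pics/{n}0.png'); pickle.dump(c,open(n+'.pkl','wb'))
    print(n,-c['R'].T@c['t'])
    for t in ('plate','tape_roll','press','tool_tin','glue_stick','screwdriver','block'):
        print(t,[(np.round(r['rect']).astype(int).tolist(),round(r['score'],2)) for r in look_for(n,t)][:4])
s=robot.state();print(s['clock'],s['position'],s['tcp_rot'])
E
```

```text
pics
scene [ 1.35668076 -0.11894499  0.79438421]
plate [([415, 196, 61, 64], 0.79), ([353, 244, 46, 34], 0.73), ([422, 259, 48, 59], 0.57)]
tape_roll [([414, 248, 32, 27], 0.68), ([369, 351, 21, 52], 0.5)]
press [([259, 269, 114, 136], 0.73)]
tool_tin [([168, 224, 52, 86], 0.88), ([416, 249, 33, 31], 0.58)]
glue_stick [([369, 353, 20, 50], 0.79)]
screwdriver [([515, 356, 84, 79], 0.93)]
block [([413, 270, -3, 7], 0.47)]
side [0.42707255 0.50840696 0.63017524]
plate [([461, 411, 153, 133], 0.94), ([306, 337, 101, 39], 0.91), ([370, 298, 66, 38], 0.63)]
tape_roll [([310, 327, 39, 45], 0.66)]
press [([310, 182, 100, 145], 0.84)]
tool_tin [([410, 152, 44, 83], 0.66)]
glue_stick [([201, 248, 25, 49], 0.65)]
screwdriver [([142, 379, 124, 36], 0.88)]
block [([304, 357, 51, 13], 0.66)]
0.8 [0.27138511 0.59060389 0.23131249] [-3.71024708e-05  2.13719461e-01  9.76895076e-01 -1.30623200e-05]
```

View pics/scene0.png

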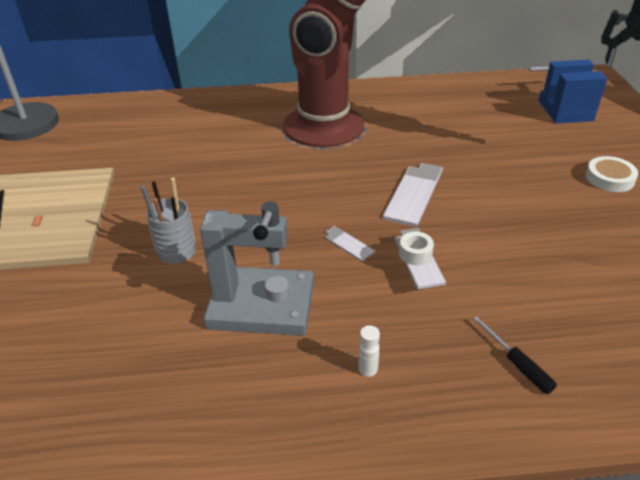

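View pics/side0.png

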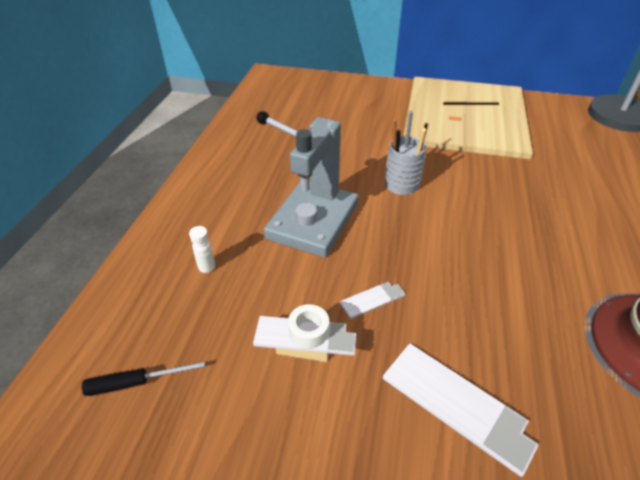

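The scene view shows three notched blanks: a big one at (414,193), a small one at (350,243), and a middle-sized one at (420,260) with the tape roll on it, on the block. In the side view they are at (461,411), (370,298) and (306,337). The middle one fits because it carries the tape and sits on the block. Its duller, notched end seems to be towards the robot, at side (345,342), so I'll confirm that in an enlarged crop.

```bash
python3 - <<'E'
from h import *
import pickle
a=pickle.load(open('side.pkl','rb'));b=pickle.load(open('scene.pkl','rb'))
A=cv2.resize(a['color'][295:375,245:365],None,fx=6,fy=6,interpolation=cv2.INTER_CUBIC)[:, :]
B=cv2.resize(b['color'][222:297,385:455],None,fx=6,fy=6,interpolation=cv2.INTER_CUBIC)
A=cv2.resize(A,(480,320));B=cv2.resize(B,(300,320))
out=np.hstack([A,B]);cv2.imwrite('pics/crop1.png',out[:,:,::-1])
# press
for c,uv in((b,(277,285)),(a,(306,211))): print('anvil top',ray(c,uv,.055))
for c,uv in((b,(275,264)),(a,(305,188))): print('punch tip',ray(c,uv,.105))
# base corners z=.03
for uv in((238,267),(314,271),(304,327),(208,325)): print('base sc',ray(b,uv,.03)[:2])
for uv in((358,193),(326,250),(266,231)): print('base sd',ray(a,uv,.03)[:2])
for c,uv in((b,(416,241)),(a,(309,321))): print('tape top',ray(c,uv,.066))
for uv in((444,283),(420,286)): print('pl sc',ray(b,uv,.036)[:2])
for uv in((257,318),(254,349),(354,354),(356,333)): print('pl sd',ray(a,uv,.036)[:2])
print('glue',ray(a,(206,268),0),'tin',ray(a,(404,185),0), ray(b,(173,255),0),'sd',ray(a,(205,364),0))
E
```

```text
anvil top [ 0.60407187 -0.13597934  0.055     ]
anvil top [ 0.60101226 -0.13328179  0.055     ]
punch tip [ 0.60593472 -0.13611272  0.105     ]
punch tip [ 0.60310864 -0.1388442   0.105     ]
base sc [ 0.52465497 -0.20469213]
base sc [ 0.55057404 -0.06936913]
base sc [ 0.68042211 -0.09679531]
base sc [ 0.6587881  -0.25262843]
base sd [ 0.51833712 -0.2391718 ]
base sd [ 0.54754403 -0.0653423 ]
base sd [ 0.66781848 -0.08920549]
tape top [0.53146839 0.11639638 0.066     ]
tape top [0.53366633 0.11675544 0.066     ]
pl sc [0.61224038 0.15077954]
pl sc [0.61480423 0.10818031]
pl sd [0.61947271 0.1082203 ]
pl sd [0.60622288 0.16213743]
pl sd [0.46157011 0.13809479]
pl sd [0.46482051 0.10165796]
glue [ 0.75657438 -0.00133553  0.        ] tin [ 0.42909041 -0.32635257  0.        ] [ 0.44391089 -0.33266624  0.        ] sd [0.68117102 0.18251047 0.        ]
```

View pics/crop1.png

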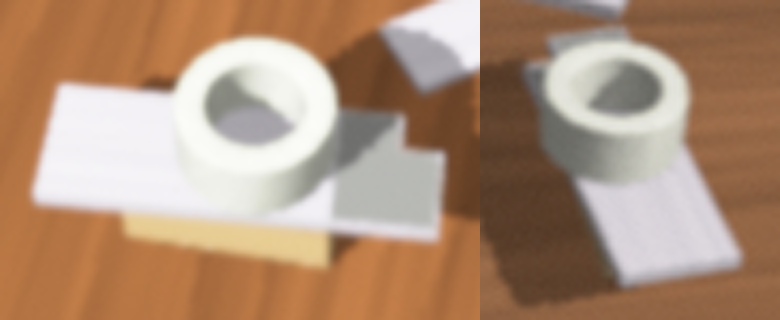

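The crop shows the middle blank. Its grey satin end, with the notched corner, points towards the robot (crop right, about (400,170)). The plain end points away, at (50,140), and the block is visible underneath. I'll move over the tape roll at about (0.533, 0.117), with the fingers closing across the blank.

```bash
python3 -m jog '[{"wz":-0.109,"hand":1},{"wz":-0.109},{"wz":-0.109},{"wz":-0.109},{"wz":-0.109},{"x":-0.0147,"y":-0.0358},{"x":-0.0147,"y":-0.0358},{"x":-0.0147,"y":-0.0358}]' && python3 -m jog '[{"x":-0.0147,"y":-0.0358},{"x":-0.0147,"y":-0.0358},{"x":-0.0147,"y":-0.0358},{"x":-0.0147,"y":-0.0358},{"x":-0.0147,"y":-0.0358},{"x":-0.0147,"y":-0.0358},{"x":-0.0147,"y":-0.0358},{"x":-0.0147,"y":-0.0358}]' && python3 -m jog '[{"x":-0.0147,"y":-0.0358},{"x":-0.0147,"y":-0.0358},{"x":-0.0147,"y":-0.0358},{"x":0},{"x":0}]'
python3 - <<'E'
from h import *
c=cam('wrist'); save(c,'pics/w1.png')
s=robot.state(); print(s['joint_pos'],s['force'])
print(proj(c,[[.5325,.1165,.066]]), -c['R'].T@c['t'])
print(look_for('wrist','tape_roll'),look_for('wrist','plate'))
E
```

```text
[-1.16648274  0.61483345 -0.01260604  1.42341185  0.00817055  1.10339261
 -0.04041942] [-0.02679393  0.47283863 -0.19667327]
[[ 28.83609513 602.86554094]] [0.21066558 0.61897481 0.37382415]
[] [{'rect': [6.6, 339.4, 13.2, 75.4], 'score': 0.64}]invalid input
```

View pics/w1.png

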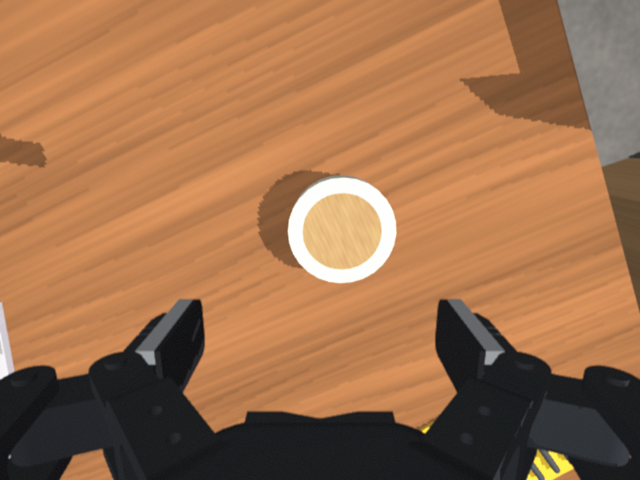

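The jog was refused, so the arm hasn't moved. The wrist view shows only bare bench and a look-alike dish at (342,230). I'll try giving every key in each row.

```bash
python3 -m jog '[{"x":0,"y":0,"z":0,"wx":0,"wy":0,"wz":-0.109,"hand":1}]'; echo; python3 -m jog '[{"wz":-0.109}]' 40;  echo; python3 -m jog '[{"wz":-0.109},{"wz":-0.109},{"wz":-0.109}]'; python3 -m jog --help | head
```

```text
clock: 1.03
position: [0.2712, 0.5907, 0.2313]
tcp_rot: [0.0, 0.159, 0.987, -0.0]
force: [0.1, -0.2, -0.6]
opening: 1.001
grasp_force: 0.0

invalid input
invalid input
invalid input: not JSON, or not a number
```

```bash
python3 -m jog '[{"wz":-0.109,"hand":1}]'; echo ---; python3 -m jog '[{"x":0,"y":0,"z":0,"wx":0,"wy":0,"wz":-0.109}]'
```

```text
---invalid input
invalid input
```

Every row needs all seven keys.

```bash
python3 -m jog '[{"x":0,"y":0,"z":0,"wx":0,"wy":0,"wz":-0.109,"hand":1},{"x":0,"y":0,"z":0,"wx":0,"wy":0,"wz":-0.109,"hand":1},{"x":0,"y":0,"z":0,"wx":0,"wy":0,"wz":-0.109,"hand":1},{"x":0,"y":0,"z":0,"wx":0,"wy":0,"wz":-0.109,"hand":1},{"x":-0.0147,"y":-0.0358,"z":0,"wx":0,"wy":0,"wz":0,"hand":1},{"x":-0.0147,"y":-0.0358,"z":0,"wx":0,"wy":0,"wz":0,"hand":1},{"x":-0.0147,"y":-0.0358,"z":0,"wx":0,"wy":0,"wz":0,"hand":1}]' && python3 -m jog '[{"x":-0.0147,"y":-0.0358,"z":0,"wx":0,"wy":0,"wz":0,"hand":1},{"x":-0.0147,"y":-0.0358,"z":0,"wx":0,"wy":0,"wz":0,"hand":1},{"x":-0.0147,"y":-0.0358,"z":0,"wx":0,"wy":0,"wz":0,"hand":1},{"x":-0.0147,"y":-0.0358,"z":0,"wx":0,"wy":0,"wz":0,"hand":1},{"x":-0.0147,"y":-0.0358,"z":0,"wx":0,"wy":0,"wz":0,"hand":1},{"x":-0.0147,"y":-0.0358,"z":0,"wx":0,"wy":0,"wz":0,"hand":1},{"x":-0.0147,"y":-0.0358,"z":0,"wx":0,"wy":0,"wz":0,"hand":1},{"x":-0.0147,"y":-0.0358,"z":0,"wx":0,"wy":0,"wz":0,"hand":1}]' && python3 -m jog '[{"x":-0.0147,"y":-0.0358,"z":0,"wx":0,"wy":0,"wz":0,"hand":1},{"x":-0.0147,"y":-0.0358,"z":0,"wx":0,"wy":0,"wz":0,"hand":1},{"x":-0.0147,"y":-0.0358,"z":0,"wx":0,"wy":0,"wz":0,"hand":1},{"x":0,"y":0,"z":0,"wx":0,"wy":0,"wz":0,"hand":1},{"x":0,"y":0,"z":0,"wx":0,"wy":0,"wz":0,"hand":1}]'
python3 - <<'E'
from h import *
c=cam('wrist'); save(c,'pics/w2.png')
s=robot.state(); print(s['joint_pos'],s['position'],s['force'])
print(proj(c,[[.5325,.1165,.066]]), -c['R'].T@c['t'])
for t in ('tape_roll','plate'): print([(r['rect'],r['score'],ray(c,r['rect'][:2],.066)) for r in look_for('wrist',t)])
E
```

```text
clock: 1.62
position: [0.3277, 0.4881, 0.2311]
tcp_rot: [0.0, -0.058, 0.998, 0.0]
force: [-0.1, -0.4, -0.2]
opening: 0.997
grasp_force: 0.0
clock: 2.28
position: [0.4777, 0.2161, 0.2317]
tcp_rot: [0.0, -0.057, 0.998, 0.0]
force: [1.3, 0.3, -0.0]
opening: 0.999
grasp_force: 0.0
clock: 2.7
position: [0.5342, 0.1127, 0.2312]
tcp_rot: [0.0, -0.054, 0.999, -0.001]
force: [-0.8, 1.4, 0.2]
opening: 0.998
grasp_force: 0.0
[-0.17869965  0.45403851 -0.11058099  1.72728591  0.0583859   0.96360598
  1.37132971] [0.53315343 0.11553769 0.23126229] [-0.32557567 -0.09284162  0.21134283]
[[324.39969534 216.05001672]] [0.46768223 0.10594828 0.37371972]
[]
[([327.9, 212.4, 61.4, 165.4], 0.96, array([0.52921316, 0.11897685, 0.066     ])), ([362.2, 39.0, 115.9, 77.1], 0.84, array([0.40037309, 0.12927948, 0.066     ])), ([213.3, 98.2, 98.1, 130.9], 0.66, array([0.45201195, 0.0241009 , 0.066     ]))]
```

View pics/w2.png

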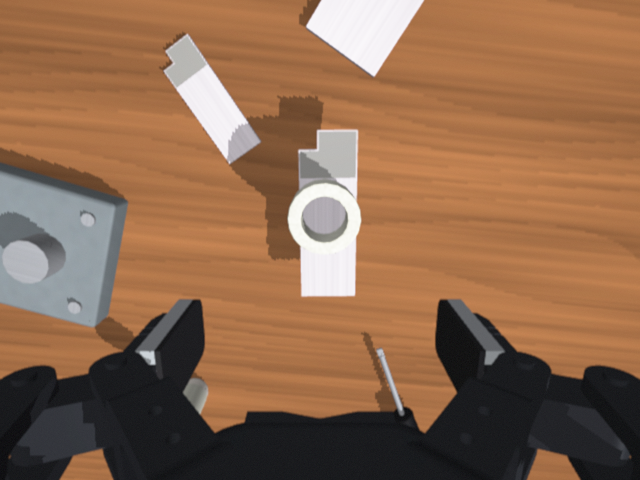

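The wrist view shows the tape ring centred at (324,217), which is within a pixel of my estimate. The blank runs vertically in the image from (328,130), the notched satin end, to (328,296), so the fingers line up across it. Next I descend, grip the tape and lift it.

```bash
python3 - <<'E'
from h import *
c=cam('wrist')
for n,z,L in(('plate',.036,[(358,130),(355.5,296),(302,296),(299,150)]),('anvil',.055,[(26,261)]),('base',.03,[(127,201),(97,326)])):
    print(n,[np.round(ray(c,p,z)[:2],4).tolist() for p in L])
E
python3 -m jog '[{"x":0.0006,"y":0.001,"z":0.038,"wx":0,"wy":0,"wz":0,"hand":1},{"x":0,"y":0,"z":0.038,"wx":0,"wy":0,"wz":0,"hand":1},{"x":0,"y":0,"z":0.038,"wx":0,"wy":0,"wz":0,"hand":1},{"x":0,"y":0,"z":0.03,"wx":0,"wy":0,"wz":0,"hand":1},{"x":0,"y":0,"z":0.025,"wx":0,"wy":0,"wz":0,"hand":1},{"x":0,"y":0,"z":0.015,"wx":0,"wy":0,"wz":0,"hand":1},{"x":0,"y":0,"z":0.010,"wx":0,"wy":0,"wz":0,"hand":1},{"x":0,"y":0,"z":0,"wx":0,"wy":0,"wz":0,"hand":1}]' && python3 -m jog '[{"x":0,"y":0,"z":0,"wx":0,"wy":0,"wz":0,"hand":0},{"x":0,"y":0,"z":0,"wx":0,"wy":0,"wz":0,"hand":0},{"x":0,"y":0,"z":0,"wx":0,"wy":0,"wz":0,"hand":0},{"x":0,"y":0,"z":0,"wx":0,"wy":0,"wz":0,"hand":0},{"x":0,"y":0,"z":0,"wx":0,"wy":0,"wz":0,"hand":0},{"x":0,"y":0,"z":0,"wx":0,"wy":0,"wz":0,"hand":0}]' 25
```

```text
plate [[0.4604, 0.1425], [0.6094, 0.1616], [0.6152, 0.1116], [0.4824, 0.0951]]
anvil [[0.6019, -0.1286]]
base [[0.5447, -0.0532], [0.6725, -0.084]]
clock: 3.57
position: [0.5306, 0.1183, 0.0355]
tcp_rot: [-0.002, -0.058, 0.998, -0.0]
force: [0.4, -0.2, -0.1]
opening: 1.0
grasp_force: 0.0
clock: 4.07
position: [0.5333, 0.1177, 0.039]
tcp_rot: [0.001, -0.057, 0.998, 0.0]
force: [-1.2, -0.1, 6.0]
opening: 0.699
grasp_force: 27.5
```

```bash
python3 -m jog '[{"x":0,"y":0,"z":-0.01,"wx":0,"wy":0,"wz":0,"hand":0},{"x":0,"y":0,"z":-0.025,"wx":0,"wy":0,"wz":0,"hand":0},{"x":0,"y":0,"z":-0.025,"wx":0,"wy":0,"wz":0,"hand":0},{"x":-0.006,"y":0.028,"z":0,"wx":0,"wy":0,"wz":0,"hand":0},{"x":-0.006,"y":0.028,"z":0,"wx":0,"wy":0,"wz":0,"hand":0},{"x":-0.006,"y":0.028,"z":0,"wx":0,"wy":0,"wz":0,"hand":0},{"x":-0.006,"y":0.028,"z":0,"wx":0,"wy":0,"wz":0,"hand":0},{"x":-0.006,"y":0.028,"z":0,"wx":0,"wy":0,"wz":0,"hand":0}]' && python3 -m jog '[{"x":-0.006,"y":0.028,"z":0,"wx":0,"wy":0,"wz":0,"hand":0},{"x":0,"y":0,"z":0.03,"wx":0,"wy":0,"wz":0,"hand":0},{"x":0,"y":0,"z":0.025,"wx":0,"wy":0,"wz":0,"hand":0},{"x":0,"y":0,"z":0.015,"wx":0,"wy":0,"wz":0,"hand":0},{"x":0,"y":0,"z":0.007,"wx":0,"wy":0,"wz":0,"hand":0},{"x":0,"y":0,"z":0,"wx":0,"wy":0,"wz":0,"hand":0},{"x":0,"y":0,"z":0,"wx":0,"wy":0,"wz":0,"hand":0}]'
python3 - <<'E'
from h import *
a=[]
for i in range(3):
    c=cam('wrist'); s=robot.state(); a.append(s['position'])
print(np.mean(a,0),s['force'],s['opening'],s['grasp_force'])
d=cam('side'); print(look_for('side','tape_roll'))
im=d['color'];p=proj(d,[[.55,.29,.01]])[0].astype(int); print(p)
x0,y0=max(p[0]-130,0),max(p[1]-130,0); A=cv2.resize(im[y0:y0+200,x0:x0+260],None,fx=1.5,fy=1.5)
cv2.imwrite('pics/place.png',np.hstack([cv2.resize(A,(390,300)),cv2.resize(c['color'],(400,300))])[:,:,::-1])
E
```

```text
clock: 4.73
position: [0.5461, 0.2606, 0.0981]
tcp_rot: [0.0, -0.057, 0.998, 0.0]
force: [0.7, 0.2, -1.3]
opening: 0.704
grasp_force: 27.5
clock: 5.32
position: [0.5494, 0.288, 0.021]
tcp_rot: [0.0, -0.057, 0.998, 0.0]
force: [-0.7, 0.2, -0.8]
opening: 0.703
grasp_force: 27.5
[0.54995555 0.28840982 0.0218076 ] [ 0.62002538 -0.01769074 -1.23512147] 0.7086303738339345 27.51550383400172
[{'rect': [280.2, 443.3, 13.1, 47.2], 'score': 0.94}]
[265 451]
```

View pics/place.png

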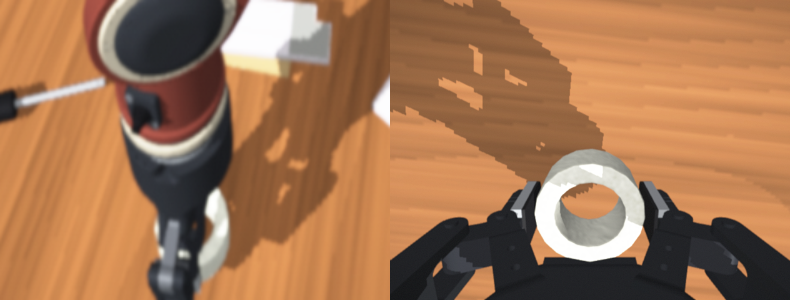

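The ring is held upright in the fingers: wrist crop (590,220), top ellipse aspect about 0.82, as expected for this view angle. The bench below is clear. I'll lower it, release it and rise.

```bash
python3 -m jog '[{"x":0,"y":0,"z":0.009,"wx":0,"wy":0,"wz":0,"hand":0},{"x":0,"y":0,"z":0.006,"wx":0,"wy":0,"wz":0,"hand":0},{"x":0,"y":0,"z":0.003,"wx":0,"wy":0,"wz":0,"hand":0},{"x":0,"y":0,"z":0,"wx":0,"wy":0,"wz":0,"hand":0},{"x":0,"y":0,"z":0,"wx":0,"wy":0,"wz":0,"hand":0}]' && python3 -m jog '[{"x":0,"y":0,"z":0,"wx":0,"wy":0,"wz":0,"hand":1},{"x":0,"y":0,"z":0,"wx":0,"wy":0,"wz":0,"hand":1},{"x":0,"y":0,"z":0,"wx":0,"wy":0,"wz":0,"hand":1},{"x":0,"y":0,"z":0,"wx":0,"wy":0,"wz":0,"hand":1},{"x":0,"y":0,"z":0,"wx":0,"wy":0,"wz":0,"hand":1},{"x":0,"y":0,"z":0,"wx":0,"wy":0,"wz":0,"hand":1}]' && python3 -m jog '[{"x":0,"y":0,"z":-0.03,"wx":0,"wy":0,"wz":0,"hand":1},{"x":0,"y":0,"z":-0.04,"wx":0,"wy":0,"wz":0,"hand":1},{"x":0,"y":0,"z":-0.04,"wx":0,"wy":0,"wz":0,"hand":1},{"x":0,"y":0,"z":-0.04,"wx":0,"wy":0,"wz":0,"hand":1},{"x":0,"y":0,"z":0,"wx":0,"wy":0,"wz":0,"hand":1},{"x":0,"y":0,"z":0,"wx":0,"wy":0,"wz":0,"hand":1}]'
python3 - <<'E'
from h import *
c=cam('wrist'); 
for t in ('tape_roll','plate','block'): print(t,[(np.round(r['rect']),r['score'],ray(c,r['rect'][:2],.03).round(3)) for r in look_for('wrist',t)])
p=[(q,q2) for q in [0]for q2 in[0]]
th=np.linspace(0,6.28,60)
for z in(.03,0):
    P=proj(c,np.c_[.550+.03*np.cos(th),.288+.03*np.sin(th),0*th+z]); print(z,P.min(0),P.max(0))
save(c,'pics/w3.png')
E
```

```text
clock: 5.98
position: [0.5485, 0.2878, 0.003]
tcp_rot: [-0.0, -0.057, 0.998, -0.0]
force: [-2.5, -1.1, 7.8]
opening: 0.7
grasp_force: 28.1
clock: 6.48
position: [0.5488, 0.288, 0.002]
tcp_rot: [-0.0, -0.057, 0.998, -0.0]
force: [-0.4, -0.2, -0.2]
opening: 1.004
grasp_force: 0.0
clock: 6.98
position: [0.5506, 0.289, 0.1555]
tcp_rot: [0.003, -0.057, 0.998, 0.002]
force: [-1.2, 0.4, -0.8]
opening: 1.003
grasp_force: 0.0
tape_roll [(array([319., 223.,  84.,  88.]), 0.63, array([0.547, 0.289, 0.03 ]))]
plate [(array([ 70., 177., 116., 224.]), 0.68, array([0.534, 0.116, 0.03 ]))]
block [(array([118., 185.,  23., 112.]), 0.86, array([0.536, 0.149, 0.03 ]))]
0.03 [275.07863559 185.36408005] [359.65004738 267.42647457]
0 [279.18796268 179.91642427] [355.73717644 254.68634355]
```

View pics/w3.png

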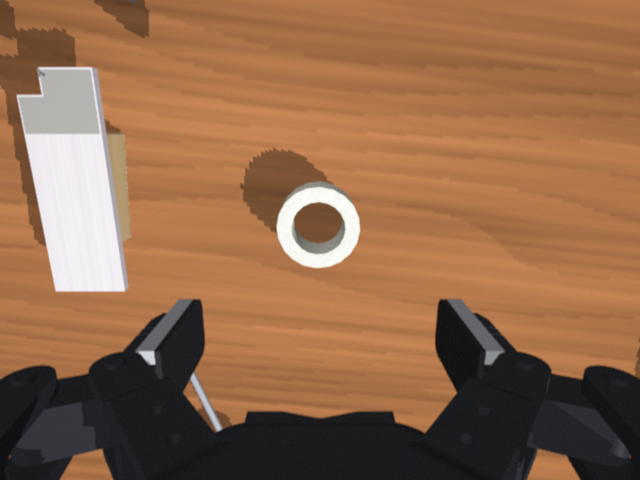

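The tape roll lies flat on the bench at (319,225). The blank is now bare at (75,180), with its notched satin end at the top and its plain end at (90,290). I'll compute the grasp.

```bash
python3 - <<'E'
from h import *
c=cam('wrist')
P=np.array([ray(c,p,.036)[:2] for p in [(94,68),(127,290.5),(54,291.5),(18,97)]]);print(P.round(4))
u=P[0]-P[1];print('len',np.linalg.norm(u),'ang',np.degrees(np.arctan2(u[1],u[0])),'w',np.linalg.norm(P[1]-P[2]));u/=np.linalg.norm(u)
v=P[3]-P[2];print(np.degrees(np.arctan2(v[1],v[0])))
m=(P[1]+P[2])/2;print('plain mid',m,'grasp14',m+.014*u)
s=[robot.state()['position']]; print(s)
B=np.array([ray(c,p,.03)[:2] for p in [(125,134),(130,238)]]);print('block +edge',B, (B-m)@u)
E
```

```text
[[0.4589 0.1382]
 [0.6045 0.156 ]
 [0.6112 0.1043]
 [0.4813 0.0903]]
len 0.14663252038112895 ang -173.0121666682025 w 0.05216816210700155
-173.87658037841814
plain mid [0.60782349 0.13012626] grasp14 [0.59392748 0.12842304]
[array([0.5478097 , 0.287505  , 0.15036278])]
block +edge [[0.49650305 0.15350271]
 [0.5671619  0.15580212]] [0.10764961 0.03723586]
```

```bash
python3 -m jog '[{"x":-0.006,"y":-0.032,"z":0,"wx":0,"wy":0,"wz":0,"hand":1},{"x":-0.006,"y":-0.032,"z":0,"wx":0,"wy":0,"wz":0,"hand":1},{"x":-0.006,"y":-0.032,"z":0,"wx":0,"wy":0,"wz":0,"hand":1},{"x":-0.006,"y":-0.032,"z":0,"wx":0,"wy":0,"wz":0,"hand":1},{"x":-0.006,"y":-0.032,"z":0,"wx":0,"wy":0,"wz":0,"hand":1},{"x":0,"y":0,"z":0,"wx":0,"wy":0,"wz":0,"hand":1},{"x":0,"y":0,"z":0,"wx":0,"wy":0,"wz":0,"hand":1},{"x":0,"y":0,"z":0,"wx":0,"wy":0,"wz":0,"hand":1}]'
python3 - <<'E'
from h import *
S=[]
for i in range(6):
    c=cam('wrist'); S.append(np.r_[robot.state()['position'],robot.state()['tcp_rot']])
print(np.mean(S,0).round(4),np.std(S,0).round(4))
m=(c['color'].min(2)>165).astype(np.uint8)  # bright
n,l,st,ce=cv2.connectedComponentsWithStats(m)
for i in range(1,n):
    if st[i][4]>1500: print(st[i],ce[i]); 
save(c,'pics/w4.png')
import pickle; c['S']=np.mean(S,0); pickle.dump(c,open('w4.pkl','wb'))
E
```

```text
clock: 7.9
position: [0.5962, 0.1331, 0.1512]
tcp_rot: [-0.001, -0.057, 0.998, 0.0]
force: [-0.7, 0.4, 0.4]
opening: 1.0
grasp_force: 0.0
[ 5.963e-01  1.344e-01  1.519e-01 -6.000e-04 -5.840e-02  9.983e-01
  5.000e-04] [0.0002 0.0003 0.0003 0.0003 0.0002 0.     0.0002]
[ 140    0   80   78 3491] [180.41965053  34.00544257]
[  267    17    83   241 17881] [309.33571948 138.428891  ]
[ 507  148   87   86 3364] [550.31866825 189.80766944]
```

View pics/w4.png

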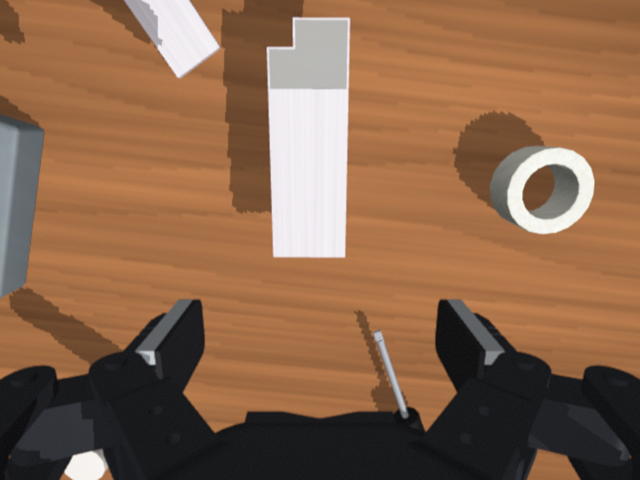

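The wrist view shows the bare blank upright in the image: satin corner (349,17), plain corners (346,257) and (273,257). The tape is at (545,190).

```bash
python3 - <<'E'
from h import *
import pickle
c=pickle.load(open('w4.pkl','rb'));S=c['S']
q=S[3:];R=Ro.from_quat([q[1],q[2],q[3],q[0]]).as_matrix();W=np.array(c['tool_from_camera'])
c['R']=(R@W[:3,:3]).T;c['t']=-c['R']@(R@W[:3,3]+S[:3])
P=np.array([ray(c,p,.036) for p in [(349.5,17.5),(345.5,257.5),(273.5,257.5),(267,48)]]);print(P.round(4))
T=(P-S[:3])@R; print('tool frame',T.round(4))
print('len',np.linalg.norm(T[0]-T[1]),'w',np.linalg.norm(T[1]-T[2]))
for a,b in((0,1),(3,2)): d=T[a]-T[b]; print('ang in tool',np.degrees(np.arctan2(d[1],d[0])))
print(R.round(4))
E
```

```text
[[0.4622 0.1371 0.036 ]
 [0.6115 0.1548 0.036 ]
 [0.6174 0.1048 0.036 ]
 [0.4845 0.0896 0.036 ]]
tool frame [[ 0.1327  0.0182  0.116 ]
 [-0.0177  0.0184  0.1159]
 [-0.0176 -0.0319  0.1158]
 [ 0.1161 -0.0316  0.1159]]
len 0.15042257176689006 w 0.050312332250176006
ang in tool -0.06420348727864916
ang in tool 0.1402869556223055
[[-9.932e-01 -1.167e-01 -1.200e-03]
 [-1.167e-01  9.932e-01  9.000e-04]
 [ 1.000e-03  1.000e-03 -1.000e+00]]
```

The blank lies square to the tool, 6.7 mm off in tool y. I'll shift by that, descend, grip at 100 N and lift.

```bash
python3 -m jog '[{"x":-0.004,"y":-0.0067,"z":0.03,"wx":0,"wy":0,"wz":0,"hand":1},{"x":0,"y":0,"z":0.03,"wx":0,"wy":0,"wz":0,"hand":1},{"x":0,"y":0,"z":0.03,"wx":0,"wy":0,"wz":0,"hand":1},{"x":0,"y":0,"z":0.025,"wx":0,"wy":0,"wz":0,"hand":1},{"x":0,"y":0,"z":0.015,"wx":0,"wy":0,"wz":0,"hand":1},{"x":0,"y":0,"z":0.01,"wx":0,"wy":0,"wz":0,"hand":1},{"x":0,"y":0,"z":0,"wx":0,"wy":0,"wz":0,"hand":1},{"x":0,"y":0,"z":0,"wx":0,"wy":0,"wz":0,"hand":1}]' && python3 -m jog '[{"x":0,"y":0,"z":0,"wx":0,"wy":0,"wz":0,"hand":-1},{"x":0,"y":0,"z":0,"wx":0,"wy":0,"wz":0,"hand":-1},{"x":0,"y":0,"z":0,"wx":0,"wy":0,"wz":0,"hand":-1},{"x":0,"y":0,"z":0,"wx":0,"wy":0,"wz":0,"hand":-1},{"x":0,"y":0,"z":0,"wx":0,"wy":0,"wz":0,"hand":-1},{"x":0,"y":0,"z":0,"wx":0,"wy":0,"wz":0,"hand":-1},{"x":0,"y":0,"z":0,"wx":0,"wy":0,"wz":0,"hand":-1},{"x":0,"y":0,"z":0,"wx":0,"wy":0,"wz":0,"hand":-1}]' 100
```

```text
clock: 8.87
position: [0.6019, 0.1267, 0.0125]
tcp_rot: [0.0, -0.057, 0.998, 0.0]
force: [1.0, -0.9, 0.4]
opening: 0.998
grasp_force: 0.0
clock: 9.53
position: [0.6026, 0.1266, 0.0141]
tcp_rot: [0.001, -0.057, 0.998, 0.0]
force: [-0.3, -0.4, 5.2]
opening: 0.562
grasp_force: 101.6
```

```bash
python3 -m jog '[{"x":0,"y":0,"z":-0.01,"wx":0,"wy":0,"wz":0,"hand":-1},{"x":0,"y":0,"z":-0.02,"wx":0,"wy":0,"wz":0,"hand":-1},{"x":0,"y":0,"z":-0.025,"wx":0,"wy":0,"wz":0,"hand":-1},{"x":0,"y":0,"z":-0.025,"wx":0,"wy":0,"wz":0,"hand":-1},{"x":0,"y":0,"z":-0.025,"wx":0,"wy":0,"wz":0,"hand":-1},{"x":0,"y":0,"z":-0.025,"wx":0,"wy":0,"wz":0,"hand":-1},{"x":0,"y":0,"z":-0.01,"wx":0,"wy":0,"wz":0,"hand":-1},{"x":0,"y":0,"z":0,"wx":0,"wy":0,"wz":0,"hand":-1}]'
python3 - <<'E'
from h import *
c=cam('wrist'); S=[]
for i in range(4):
    d=cam('side'); S.append(robot.state()['position'])
s=robot.state()
print(np.mean(S,0),s['force'],s['torque'],s['opening'],s['grasp_force'])
A=d['color'][190:350,240:420]
cv2.imwrite('pics/lift.png',np.hstack([cv2.resize(A,(400,355)),cv2.resize(c['color'],(400,355))])[:,:,::-1])
E
```

```text
clock: 10.2
position: [0.6035, 0.1267, 0.1557]
tcp_rot: [0.003, -0.057, 0.998, 0.001]
force: [0.9, 0.1, -1.6]
opening: 0.558
grasp_force: 102.9
[0.6005276  0.12598354 0.15077679] [ 0.76394691  0.04138809 -1.18464464] [ 0.04556559 -0.07828538 -0.04954548] 0.5560082453384356 102.85858869552612
```

View pics/lift.png

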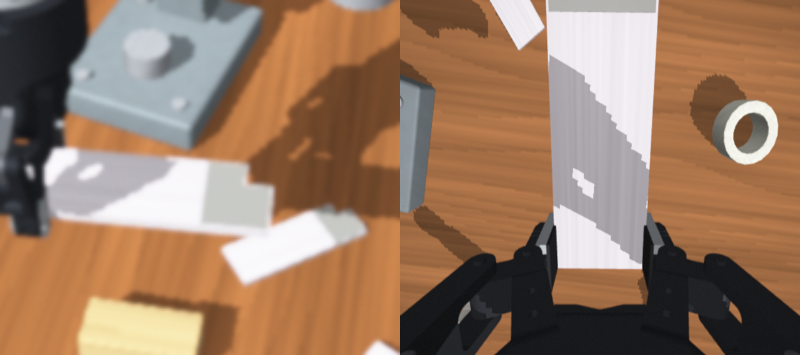

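The blank is held by its plain end and looks level and straight in the fingers (left crop (150,190), right crop (600,140)), clear of the block at (140,330). I'll swing it round through the free left side at height.

```bash
python3 - <<'E'
from h import *
c=cam('wrist');W=np.array(c['tool_from_camera']);K=c['K']
im=c['color'].astype(int)
sat=im.max(2)-im.min(2)
def row(r):
    m=sat[r]<35; i=325; a=i
    while m[a-1]:a-=1
    b=i
    while m[b+1]:b+=1
    return a-.5,b+.5
for r in (5,20,60,100,150,200,250,290,350):
    a,b=row(r); Z=K[0,0]*.05/(b-a); p=np.linalg.solve(K,[(a+b)/2,r,1])*Z
    print(r,a,b,(W[:3,:3]@p+W[:3,3]).round(4))
E
python3 -m jog '[{"x":0,"y":0,"z":0,"wx":0,"wy":0,"wz":0.06,"hand":-1},{"x":0,"y":0,"z":0,"wx":0,"wy":0,"wz":0.12,"hand":-1},{"x":0,"y":0,"z":0,"wx":0,"wy":0,"wz":0.12,"hand":-1},{"x":0,"y":0,"z":0,"wx":0,"wy":0,"wz":0.12,"hand":-1},{"x":0,"y":0,"z":0,"wx":0,"wy":0,"wz":0.12,"hand":-1},{"x":0,"y":0,"z":0,"wx":0,"wy":0,"wz":0.12,"hand":-1},{"x":0,"y":0,"z":0,"wx":0,"wy":0,"wz":0.12,"hand":-1},{"x":0,"y":0,"z":0,"wx":0,"wy":0,"wz":0.12,"hand":-1}]'
python3 -m jog '[{"x":0,"y":0,"z":0,"wx":0,"wy":0,"wz":0.12,"hand":-1},{"x":0,"y":0,"z":0,"wx":0,"wy":0,"wz":0.12,"hand":-1},{"x":0,"y":0,"z":0,"wx":0,"wy":0,"wz":0.12,"hand":-1},{"x":0,"y":0,"z":0,"wx":0,"wy":0,"wz":0.12,"hand":-1},{"x":0,"y":0,"z":0,"wx":0,"wy":0,"wz":0.12,"hand":-1},{"x":0,"y":0,"z":0,"wx":0,"wy":0,"wz":0.12,"hand":-1},{"x":0,"y":0,"z":0,"wx":0,"wy":0,"wz":0.12,"hand":-1},{"x":0,"y":0,"z":0,"wx":0,"wy":0,"wz":0.12,"hand":-1}]'
python3 -m jog '[{"x":0,"y":0,"z":0,"wx":0,"wy":0,"wz":0.12,"hand":-1},{"x":0,"y":0,"z":0,"wx":0,"wy":0,"wz":0.12,"hand":-1},{"x":0,"y":0,"z":0,"wx":0,"wy":0,"wz":0.12,"hand":-1},{"x":0,"y":0,"z":0,"wx":0,"wy":0,"wz":0.12,"hand":-1},{"x":0,"y":0,"z":0,"wx":0,"wy":0,"wz":0.12,"hand":-1},{"x":0,"y":0,"z":0,"wx":0,"wy":0,"wz":0.12,"hand":-1},{"x":0,"y":0,"z":0,"wx":0,"wy":0,"wz":0.12,"hand":-1},{"x":0,"y":0,"z":0,"wx":0,"wy":0,"wz":0.12,"hand":-1}]'
python3 -m jog '[{"x":0,"y":0,"z":0,"wx":0,"wy":0,"wz":0.12,"hand":-1},{"x":0,"y":0,"z":0,"wx":0,"wy":0,"wz":0.12,"hand":-1},{"x":0,"y":0,"z":0,"wx":0,"wy":0,"wz":0.12,"hand":-1},{"x":0,"y":0,"z":0,"wx":0,"wy":0,"wz":0.12,"hand":-1},{"x":0,"y":0,"z":0,"wx":0,"wy":0,"wz":0.12,"hand":-1},{"x":0,"y":0,"z":0,"wx":0,"wy":0,"wz":0.04,"hand":-1},{"x":0,"y":0,"z":0,"wx":0,"wy":0,"wz":0,"hand":-1}]'
python3 -c "
from h import *
s=robot.state();print(s['joint_pos'],s['position'],s['tcp_rot'])"
```

```text
5 233.5 412.5 [ 0.1011  0.0013 -0.0205]
20 233.5 411.5 [ 0.0972  0.0011 -0.021 ]
60 235.5 409.5 [ 0.0868  0.0011 -0.0212]
100 237.5 406.5 [ 0.076   0.001  -0.0208]
150 239.5 403.5 [ 0.0616  0.0009 -0.0211]
200 241.5 400.5 [ 0.0462  0.0007 -0.0215]
250 243.5 396.5 [ 0.0297  0.0004 -0.021 ]
290 237.5 401.5 [ 0.0204  0.0002 -0.0324]
350 179.5 459.5 [ 0.0293  0.0002 -0.0809]
clock: 11.17
position: [0.601, 0.1263, 0.1509]
tcp_rot: [-0.001, 0.385, 0.923, -0.001]
force: [-0.1, -0.5, -0.6]
opening: 0.555
grasp_force: 102.8
clock: 11.83
position: [0.6009, 0.1264, 0.1509]
tcp_rot: [-0.001, 0.768, 0.64, -0.001]
force: [-0.4, -0.1, -1.9]
opening: 0.554
grasp_force: 102.8
clock: 12.5
position: [0.6008, 0.1267, 0.1509]
tcp_rot: [-0.0, 0.977, 0.214, -0.001]
force: [-0.4, 0.6, -0.8]
opening: 0.555
grasp_force: 102.8
clock: 13.08
position: [0.6008, 0.1269, 0.1507]
tcp_rot: [0.001, 0.995, -0.102, -0.002]
force: [-0.5, 0.0, -2.4]
opening: 0.555
grasp_force: 102.8
[-0.72574779  0.79772637  0.87906389  1.64343926 -0.69096276  1.04277394
 -1.40315028] [0.60077052 0.12690142 0.1506652 ] [ 6.51173524e-04  9.94802598e-01 -1.01808962e-01 -1.51743216e-03]
```

The blank is level in the tool frame, with its top 21 mm behind the TCP, and is now pointing along the press. I'll pull back along x, then shift sideways.

```bash
python3 -m jog '[{"x":-0.02,"y":0,"z":0,"wx":0,"wy":0,"wz":0,"hand":-1},{"x":-0.025,"y":0,"z":0,"wx":0,"wy":0,"wz":0,"hand":-1},{"x":-0.025,"y":0,"z":0,"wx":0,"wy":0,"wz":0,"hand":-1},{"x":-0.025,"y":0,"z":0,"wx":0,"wy":0,"wz":0,"hand":-1},{"x":-0.026,"y":0.01,"z":0,"wx":0,"wy":0,"wz":0,"hand":-1},{"x":0,"y":0.025,"z":0,"wx":0,"wy":0,"wz":0,"hand":-1},{"x":0,"y":0.025,"z":0,"wx":0,"wy":0,"wz":0,"hand":-1},{"x":0,"y":0.02,"z":0,"wx":0,"wy":0,"wz":0,"hand":-1}]'
python3 -c "
from h import *
s=robot.state();print(s['joint_pos'],s['position'],s['tcp_rot'])"
```

```text
clock: 13.75
position: [0.4657, 0.0716, 0.1521]
tcp_rot: [0.0, 0.995, -0.101, -0.001]
force: [0.1, -0.9, -1.5]
opening: 0.556
grasp_force: 102.9
[-0.7944235   0.61004645  0.9198067   2.038133   -0.66846392  0.82488783
 -1.25255858] [0.46574676 0.07155731 0.15205285] [ 3.36999146e-04  9.94908610e-01 -1.00779122e-01 -5.59083480e-04]
```

```bash
python3 -m jog '[{"x":0.02,"y":0.025,"z":0,"wx":0,"wy":0,"wz":0,"hand":-1},{"x":0.02,"y":0.025,"z":0,"wx":0,"wy":0,"wz":0,"hand":-1},{"x":0.02,"y":0.025,"z":0,"wx":0,"wy":0,"wz":0,"hand":-1},{"x":0,"y":0.02,"z":0.01,"wx":0,"wy":0,"wz":0,"hand":-1},{"x":0,"y":0,"z":0.025,"wx":0,"wy":0,"wz":0,"hand":-1},{"x":0,"y":0,"z":0.025,"wx":0,"wy":0,"wz":0,"hand":-1},{"x":0,"y":0,"z":0.02,"wx":0,"wy":0,"wz":0,"hand":-1},{"x":0,"y":0,"z":0.01,"wx":0,"wy":0,"wz":0,"hand":-1}]'
python3 -m jog '[{"x":0,"y":0,"z":0,"wx":0,"wy":0,"wz":0,"hand":-1},{"x":0,"y":0,"z":0,"wx":0,"wy":0,"wz":0,"hand":-1}]'
python3 - <<'E'
from h import *
S=[]
for i in range(5): 
    d=cam('wrist'); s=robot.state();S.append(np.r_[s['position'],s['tcp_rot']])
S=np.mean(S,0);print(s['joint_pos'],S.round(4))
q=S[3:];R=Ro.from_quat([q[1],q[2],q[3],q[0]]).as_matrix()
print('satin',S[:3]+R@[.1163,.0012,-.021], 'target .603 -.135 .083; delta tool',R.T@(np.array([.603,-.135,.083])-(S[:3]+R@[.1163,.0012,-.021])))
save(d,'pics/w5.png')
for n in ('scene','side'):
    c=cam(n); save(c,f'pics/{n}1.png')
E
```

```text
clock: 14.42
position: [0.5047, -0.0321, 0.0597]
tcp_rot: [-0.0, 0.995, -0.101, -0.003]
force: [-0.5, -0.7, -1.8]
opening: 0.555
grasp_force: 102.9
clock: 14.58
position: [0.5065, -0.0328, 0.0623]
tcp_rot: [0.0, 0.995, -0.102, -0.0]
force: [0.2, -0.4, -1.0]
opening: 0.555
grasp_force: 102.9
[-0.4379815   0.76344386  0.73457396  2.0158068  -0.82369685  0.6839338
 -0.93858246] [ 5.073e-01 -3.280e-02  6.330e-02  1.000e-04  9.948e-01 -1.016e-01
  1.000e-03]
satin [ 0.62089454 -0.05753637  0.08454467] target .603 -.135 .083; delta tool [-0.00186221  0.07948194  0.00153866]
```

```bash
python3 -m jog '[{"x":-0.002,"y":0.01,"z":0.0015,"wx":0,"wy":0,"wz":0,"hand":-1},{"x":0,"y":0.0145,"z":0,"wx":0,"wy":0,"wz":0,"hand":-1},{"x":0,"y":0.0145,"z":0,"wx":0,"wy":0,"wz":0,"hand":-1},{"x":0,"y":0.0145,"z":0,"wx":0,"wy":0,"wz":0,"hand":-1},{"x":0,"y":0.0145,"z":0,"wx":0,"wy":0,"wz":0,"hand":-1},{"x":0,"y":0.0085,"z":0,"wx":0,"wy":0,"wz":0,"hand":-1},{"x":0,"y":0.003,"z":0,"wx":0,"wy":0,"wz":0,"hand":-1},{"x":0,"y":0,"z":0,"wx":0,"wy":0,"wz":0,"hand":-1}]'
python3 - <<'E'
from h import *
S=[]
for i in range(5): 
    d=cam('wrist'); s=robot.state();S.append(np.r_[s['position'],s['tcp_rot']])
S=np.mean(S,0);print(s['force'],s['grasp_force'],S.round(4))
q=S[3:];R=Ro.from_quat([q[1],q[2],q[3],q[0]]).as_matrix(); sa=S[:3]+R@[.1163,.0012,-.021]; print('satin',sa)
out=[]
for n in ('scene','side'):
    c=cam(n); save(c,f'pics/{n}2.png'); p=proj(c,[sa])[0]; print(n,'satin px',p, 'corner', [int(p[0])-40,int(p[1])-45])
    x,y=int(p[0])-40,int(p[1])-45
    out.append(cv2.resize(c['color'][y:y+90,x:x+80],(400,450),interpolation=cv2.INTER_CUBIC))
cv2.imwrite('pics/fin.png',np.hstack(out)[:,:,::-1])
E
```

```text
clock: 15.6
position: [0.4881, -0.1112, 0.061]
tcp_rot: [0.0, 0.995, -0.103, 0.0]
force: [0.7, -1.0, -1.4]
opening: 0.557
grasp_force: 102.9
[-0.02766609  0.42895897 -1.29633342] 102.92780041694641 [ 4.885e-01 -1.092e-01  6.070e-02 -4.000e-04  9.949e-01 -1.013e-01
 -2.000e-04]
satin [ 0.60217032 -0.13388828  0.08161262]
scene satin px [277.18491588 272.69606178] corner [237, 227]
side satin px [305.14301171 199.75400677] corner [265, 154]
```

View pics/fin.png

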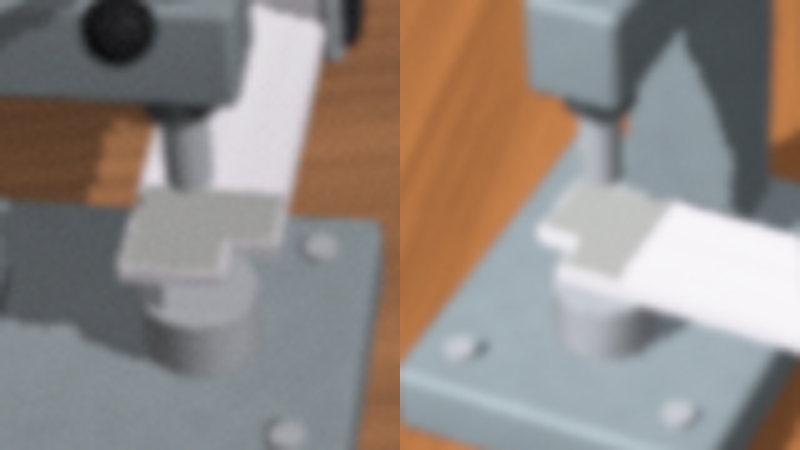

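Both crops show the satin face, notch at the front corner, lying between punch and anvil with clear gaps above and below. The satin centre is at scene (278,273) and side (306,200), and the punch axis at that height is at (276,274) and (305,199). That puts it within about 3 mm, so I'm handing in.

```bash
python3 -c "
from bench import job
print(job.sign_off())"
```

```text
the job is handed in; nothing more can be done
None
```

The job is handed in: the tape roll is flat on the bench, and the arm is holding the blank by its plain end with the satin end level in the press, centred under the punch to about 3 mm by the camera images and touching neither punch nor anvil.

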